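Press a plug-in module home in the programming jig

ROBOT

A 6-joint arm with a two-finger parallel gripper is mounted at the origin on the work surface. World frame = base frame: x ahead of the robot, y to its left, z up, the work surface at z = 0. Lengths are in m, angles in rad, forces in N, time in s.
With the tool pointing down it reaches from about 0.35 to 0.85 m from the base axis. Payload 8.1 kg.
Tool frame: the origin (TCP) lies between the finger pads; the fingertips stand 11 mm ahead of it and the grasp point (between the pads) lies 8 mm behind it; y points along the fingers, x is the direction in which the jaws open and shut, and the axes are right-handed (so a half turn about y gives the same grasp; the last joint's range is limited). The gripper opens to 93 mm and grips with 3 to 60 N. Pads are 15 mm wide; open, the fingers measure 128 mm over their backs; the gripper's body (75 mm by 188 mm) begins 65 mm behind the grasp point.
Start: joints at [1.121, 0.13, 1.488, -0, 1.523, -0.085], TCP at [0.214, 0.561, 0.23] pointing down, gripper open.
Joint ranges: [-2.96, 2.96], [-0.89, 2.26], [0.02, 2.5], [-1.34, 4.48], [0, 2.73], [-2.66, 2.66]. Speed limits (rad/s): [2.39, 2.39, 2.79, 3.14, 3.14, 3.14].

INTERFACE

Orientations are given as a rotation vector (axis times angle).
In Python, from plant import readout, optics, robot gives the robot as it stands.
- The arm moves only by the shell command python3 -m creep 'ROWS' [FORCE]. ROWS is JSON, a list that holds one entry, the list of rows, each a list of 7 numbers: the closure, from 0 (fully open) to 1 (shut), then the shift along the tool's x, y, z in cm, then the turn, a rotation vector about the tool's x, y, z in degrees. In form: [[[grip, x, y, z, wx, wy, wz], ...]]. A call has exactly 8 rows; each row shifts and turns the pose as measured when the row begins, along the tool's axes as they then stand; what a row does not reach is not made up. A row lasts 1/10 s, in which the tool goes at most 50 mm and 8.59 degrees, less where a joint would pass 70% of its speed; a pose out of reach is approached as far as the arm can. A call is refused whole if a number of a shift passes 5 or a number of a turn 8.59, either way. A call with a gripper value outside its range is refused whole. The fingers move at their own pace and stop on an object; FORCE is the grip in N (left out, the last holds). Time passes only in rows, so rows that do not move let the fingers close, or fill a call up. It gives the time, the measured TCP pose, the force and the opening at its end, in the units of the state.
- readout.read_state(): the state, without advancing time (a new reading comes with each control period).
- optics.read_camera(name): name is "scene" or "top" or "wrist"; returns a dict with "frame" (400x640x3 uint8, red, green, blue), "depth" (400x640 float32, m along the optical axis (not along the pixel's ray), 0 where there is no reading), "intrinsics" (3x3 intrinsics, pixels), "dist_coeffs" ([k1, k2, p1, p2, k3] as OpenCV has them; the pictures are not rectified), "R" (3x3) and "t" (3): a world point X has camera coordinates R X + t. Camera axes: x right, y down, z forward; pixel columns grow to the right and rows downward; lengths in m; the calibration is good to about 2 mm. A picture is of the moment at which its call begins.
- robot.close_job(): hands the job in, once; it reports no verdict.
The state is a dict: "t": time; "q": joint angles; "dq": joint speeds; "joint_torque": joint torques, N m; "tool_pos": TCP position; "orientation": TCP orientation; "force": force on the tool from outside, world axes, zero at the start; "wrist_torque": the same for the moment, N m; "opening": finger opening in m.
Only numpy, scipy, OpenCV 4.12 (cv2) and the standard library are available. Lean on these libraries where they do the work, as an engineer would, in place of code of your own. Each camera call takes 0.05 s, during which the arm holds its last target. There are 200 camera calls.

TASK

Take the plug-in module that has the guide rod out of its stand, pass the end of the rod down through the eyelet of the programming jig, then push the module down behind the jig's lip onto the sprung contacts until it sits fully home on its hard seats. Finish while still holding it there with the fingers, pressed home against the springs: do not let go. Leave the plain module (without a rod) standing in its own stand.

Things in the scene. Friction and masses are not known exactly. Their poses are not given: they have to be found in the camera images.
- module_grip (a point): Centre of the grip of the module with the rod: grey plastic block 14 (x) by 34 (y) by 36 mm (z), to be taken across its 14 mm, on an upright aluminium plate 6 by 60 by 70 mm. The plate's lower edge is 88 mm below this point, the grip's top 18 mm above. Axes: x through the plate's thickness, y along its width towards the rod, z up. About 0.14 kg. Starts upright in its stand.
- rod_tip (a point): Lower end of the module's steel guide rod, 6 mm in diameter, parallel to the module's z: 44 mm along its +y and 108 mm below module_grip, so 20 mm below the plate's lower edge. The last 4 mm taper to 2.4 mm in diameter. The rod hangs beside the plate on a short arm, 40 to 52 mm above the plate's lower edge.
- stand: Fixed black parking stand of the module with the rod, 60 (x) by 56 (y) by 50 mm tall; origin at the centre of its underside. A slot 8 mm wide along y, open above and at both ends, floor 26 mm above the table, holds the lower 24 mm of the plate; the module lifts straight up out of it.
- jig: Fixed aluminium jig; origin on its underside, below the slot's middle. z up, y along the slot to the eyelet, x across it (lip on the -x side, back rail on +x). Slot 9 mm wide (x), 58 mm long (y); its mouth flares from 49 mm up to the tops, 58 mm (lip) and 63 mm (rail) above the table. Base plate 8 mm thick, x -41 to 49, y -48 to 76 mm. The module goes in upright, its axes along the jig's.
- seat (a point): Middle of the slot at the height of the hard seats, 34 mm above the table; a seat lies at either end of the slot, the sprung contact bar between them. Fully home, the plate's lower edge rests on the seats: module_grip is then 88 mm straight above this point (122 mm above the table) and the rod tip 34 mm below the eyelet point. Axes as the jig's.
- eyelet (a point): Centre of the upper mouth of the jig's eyelet, 44 mm along the jig's +y from its origin, 48 mm above the table. A vertical hole 9 mm in diameter with a small chamfer through a plate 8 mm thick and 26 mm square, on a small post at its +y side; below, free space down to the base plate (8 mm above the table).
- contact_bar (a joint): How far the sprung contact bar is pressed down, m: 0 = free (its top 42 mm above the table, 8 mm above the hard seats), 0.008 = module fully home on the seats. The spring pushes up with 3.2 N at 0, rising to 9.6 N at 0.008: the module's own weight does not press it.
- plain_grip (a point): Centre of the grip of the plain module: same plate and grip, without arm and rod, in an identical stand, where it must stay. The two stands and the jig can stand in any order from left to right, each turned up to 0.4 rad; small tools lie on the table in front of them.

How it is judged:
On the way, in this order (a step that is already met when the one before it is completed fails the run):
1. the rod's end is through the eyelet (out below its plate), the module upright (z of rod_tip in the frame of eyelet below -0.01 m and horizontal distance between rod_tip and eyelet below 0.005 m and angle between module_grip's own z axis and vertical below 0.15 rad), for 0.1 s.
2. the module is pressed home behind the lip, held by the fingers (z of rod_tip in the frame of eyelet below -0.03 m and horizontal distance between rod_tip and eyelet below 0.006 m and horizontal distance between module_grip and seat below 0.006 m and angle between the y axis of module_grip and the y axis of jig, either way round below 0.08 rad and angle between module_grip's own z axis and vertical below 0.08 rad and value of joint contact_bar above 0.006 m and contact force between the fingers and module above 3 N), for 0.5 s.
At the end, for the whole second after the job is handed in: Module upright (0.08 rad) behind the lip, in line with the slot (0.08 rad, 6 mm), rod tip in line with the eyelet and at least 30 mm below its mouth, contact bar pressed at least 6 of its 8 mm, and the fingers still pressing on the module with over 3 N (all of step 2); the arm keeps its last pose, push and grip.
It fails at once if the plain module is moved more than 30 mm from its place (distance of plain_grip from where it was at the start of the episode above 0.03 m).
It also fails if it takes over 42 s, if anything falls off the work surface, if the arm or the gripper's body presses on something with over 40 N, if the wrist force passes 120 N, or if a joint passes its speed limit or range.

## Working session

There is one attempt and no reset: what is moved stays moved. The work goes in short steps, Python scripts to look and compute and a shell command to move; the robot and the scene stay as the last step left them, time stands still between calls to the robot, and variables do not carry over. Pictures are saved under pics/ and viewed, about 8 in all and at most 12, crops included, and the job is handed in when it is done.

```bash
ls; mkdir -p pics; cat > h.py <<'E'
import numpy as np, cv2
from plant import readout, optics, robot
from scipy.spatial.transform import Rotation as Ro
def snap(name,tag):
    c=optics.read_camera(name); np.savez('pics/'+tag+'.npz',**c)
    cv2.imwrite('pics/'+tag+'.png',c['frame'][:,:,::-1]); return c
def load(tag): return dict(np.load('pics/'+tag+'.npz'))
def world(c):
    K,d=c['intrinsics'],c['dist_coeffs']
    v,u=np.mgrid[0:400,0:640].astype(float)
    n=cv2.undistortPoints(np.stack([u.ravel(),v.ravel()],1)[:,None],K,d)[:,0]
    Z=c['depth'].ravel(); P=np.c_[n*Z[:,None],Z]
    W=(P-c['t'])@c['R']; W[Z==0]=np.nan
    return W.reshape(400,640,3)
def proj(c,X):
    return cv2.projectPoints(np.atleast_2d(np.float64(X)),cv2.Rodrigues(c['R'])[0],c['t'],c['intrinsics'],c['dist_coeffs'])[0][:,0]
E
python3 - <<'E'
from h import *
print(readout.read_state())
for n in('scene','top'):
    c=snap(n,n+'0'); print(n,c['R'].T@-c['t'],c['intrinsics'][0,0],np.mean(c['depth']>0))
E
```

```text
pics
{'t': 0.0, 'q': array([ 1.12061902e+00,  1.31152239e-01,  1.48927057e+00,  7.57926775e-06,
        1.52298548e+00, -8.53875030e-02]), 'dq': array([ 0.00244889,  0.00037586, -0.00109672,  0.00064715, -0.00060707,
       -0.00012981]), 'joint_torque': array([-3.11385984e-04, -5.59827483e+01, -4.91771328e+01,  7.69764930e-02,
        3.48775322e-02, -1.82453691e-04]), 'tool_pos': array([0.21378457, 0.56004109, 0.22859754]), 'orientation': array([-1.36089426, -0.93523701,  0.93784878]), 'force': array([0.37190397, 1.05830582, 0.24774128]), 'wrist_torque': array([-0.02452831,  0.0379889 , -0.00410543]), 'opening': 0.09332342800153674}
scene [0.91838049 0.5261654  0.68358725] 433.23525924937485 0.99601171875
top [0.42490959 0.013316   1.08697141] 473.91894391188424 0.99582421875
```

View pics/scene0.png

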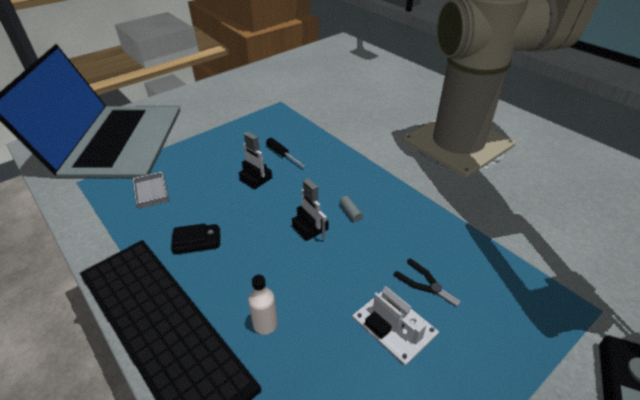

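View pics/top0.png

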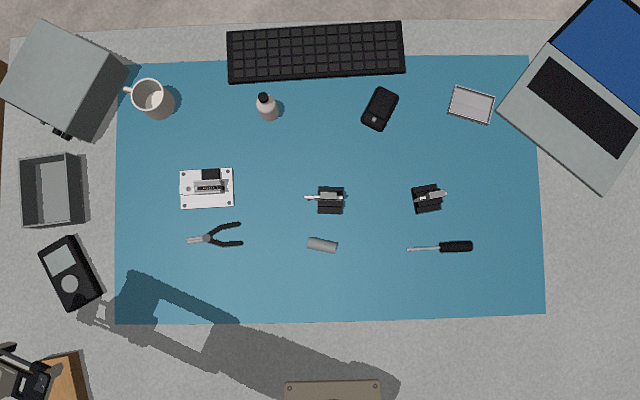

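```bash
python3 - <<'E'
from h import *
s=readout.read_state(); print(Ro.from_rotvec(s['orientation']).as_matrix().round(3))
c=load('top0'); W=world(c)
z=W[...,2]
# blobs above 90 mm (grips/plates) and 20..75 band
for lo,hi in((.125,.19),(.04,.075)):
    m=((z>lo)&(z<hi)).astype(np.uint8)
    n,l,st,ce=cv2.connectedComponentsWithStats(m)
    for i in range(1,n):
        if st[i,4]<40: continue
        p=W[l==i]; r=cv2.minAreaRect((p[:,:2]*1000).astype(np.float32))
        print(lo,st[i],'c',np.round(r[0],1),np.round(r[1],1),round(r[2],1),'zmed',np.percentile(p[:,2],[5,50,95]).round(4))
E
```

```text
[[ 0.357 -0.001 -0.934]
 [ 0.934 -0.001  0.357]
 [-0.002 -1.     0.   ]]
0.125 [ 579    0   61   60 1820] c [ 870.6 -643.7] [176.4  31.3] 49.2 zmed [0.1278 0.1524 0.1847]
0.125 [   0   18  110  114 6617] c [799.2 596.7] [202.9 200.8] 61.5 zmed [0.1254 0.1276 0.1304]
0.125 [258  92  11  10  76] c [725.5 128.8] [18.3 20.1] 35.7 zmed [0.1261 0.13   0.1331]
0.125 [428 190  18   9 123] c [ 512.1 -224. ] [14.4 35.4] 10.2 zmed [0.1283 0.1326 0.1352]
0.125 [319 192  17   8 115] c [5.152e+02 1.000e-01] [32.6 13.9] 86.7 zmed [0.1292 0.132  0.1347]
0.04 [ 554   23   86   82 1482] c [ 814.5 -654.8] [265.6  23.7] 49.2 zmed [0.0417 0.0571 0.0731]
0.04 [ 75  62  50  79 692] c [751.6 511.2] [  8.4 199.4] 61.4 zmed [0.0415 0.0575 0.0733]
0.04 [134  80  26  28 225] c [768.5 408.6] [30.7 68. ] 47.9 zmed [0.0422 0.0578 0.074 ]
0.04 [144  86  26  30 210] c [739.3 375.4] [31.2 71.6] 48.3 zmed [0.0424 0.0576 0.0729]
0.04 [258 103  20  15  87] c [714.7 124.6] [19.6 43.1] 19.7 zmed [0.0415 0.059  0.0734]
0.04 [  18  151   60   78 1560] c [550.1 637.6] [161.8 124.8] 5.9 zmed [0.0421 0.061  0.0715]
0.04 [179 179  43  16 490] c [548.  281.5] [30.4 95.1] 1.6 zmed [0.0418 0.0501 0.0617]
0.04 [414 189  30  18 233] c [ 512.1 -224. ] [32.2 61.1] 9.1 zmed [0.0458 0.0502 0.0544]
0.04 [314 199  29   8 168] c [505.7  -2.3] [61.8 13.4] 86.7 zmed [0.0432 0.0497 0.0594]
0.04 [ 62 275  17  17 190] c [338.9 584.7] [36.6 40.1] 0.4 zmed [0.0402 0.0424 0.0454]
0.04 [ 42 355  37  45 914] c [124.  609.5] [100.7  71.5] 8.7 zmed [0.0434 0.0496 0.053 ]
```

```bash
python3 - <<'E'
from h import *
a=load('top0')['frame'][:,:,::-1]; s=load('scene0')['frame'][:,:,::-1]
j=cv2.resize(a[155:225,170:250],(400,350),interpolation=2); m=cv2.resize(a[170:225,295:359],(400,344),interpolation=2)
p=cv2.resize(s[270:365,340:448],(400,352),interpolation=2); q=cv2.resize(s[120:245,230:372],(400,352),interpolation=2)
f=lambda i:i[:344]
cv2.imwrite('pics/crop1.png',cv2.resize(np.vstack([np.hstack([f(j),f(m)]),np.hstack([f(p),f(q)])]),(697,600)))
E
```

```text
(no output)
```

View pics/crop1.png

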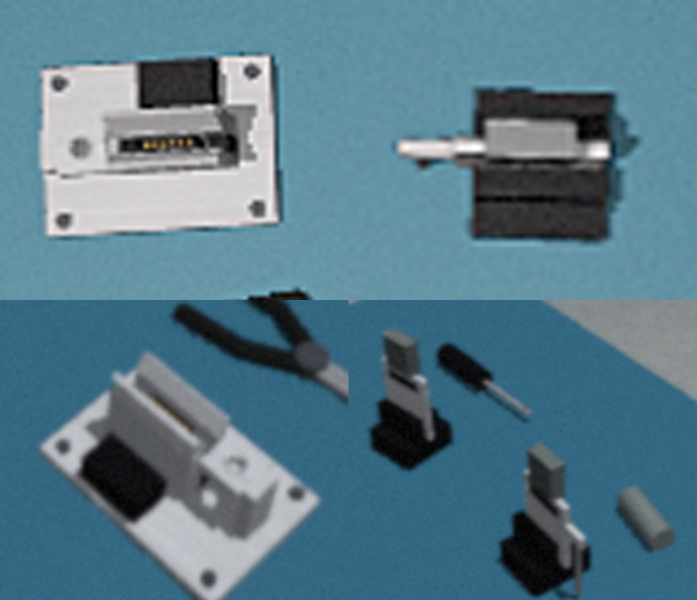

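```bash
cat >> h.py <<'E'
def ray(c,uv,z):
    n=cv2.undistortPoints(np.float64(np.atleast_2d(uv))[:,None],c['intrinsics'],c['dist_coeffs'])[:,0]
    d=np.c_[n,np.ones(len(n))]@c['R']; o=-c['R'].T@c['t']
    return o+d*((z-o[2])/d[:,2])[:,None]
def delta(pos,yaw):
    "remaining move to TCP pos with jaws x at world yaw (deg), tool y down: shift cm in present tool axes, rotvec deg"
    s=readout.read_state(); R=Ro.from_rotvec(s['orientation']).as_matrix()
    a=np.radians(yaw); x=np.array([np.cos(a),np.sin(a),0]); y=np.array([0,0,-1.]); T=np.c_[x,y,np.cross(x,y)]
    print('t',round(s['t'],2),'pos',s['tool_pos'].round(4),'open',round(s['opening'],4),'F',s['force'].round(1),
     'yaw',np.degrees(np.arctan2(R[1,0],R[0,0])).round(2))
    print('shift cm now-axes',(R.T@(np.array(pos)-s['tool_pos'])*100).round(2),'final-axes',(T.T@(np.array(pos)-s['tool_pos'])*100).round(2),'turn',np.degrees(Ro.from_matrix(R.T@T).as_rotvec()).round(2))
E
python3 - <<'E'
from h import *
for tag in('top0','scene0'):
    c=load(tag); W=world(c); f=c['frame'].astype(int)
    near=(np.abs(W[...,0]-.548)<.08)&(np.abs(W[...,1]-.28)<.09)
    m=(near&(np.abs(W[...,2]-.008)<.006)&(f[...,0]>110)).astype(np.uint8)
    m=cv2.morphologyEx(m,cv2.MORPH_OPEN,np.ones((2,2)))
    v,u=np.nonzero(m); P=ray(c,np.c_[u,v],.008)[:,:2]*1000
    r=cv2.minAreaRect(P.astype(np.float32)); print(tag,'base',np.round(r,2) if 0 else r)
    g=cv2.boxPoints(r).round(1).tolist(); print(g)
    # table-plane check and grip top (z .132) of rod module
    p=W[np.abs(W[...,2]-.132)<.006]; p=p[(abs(p[:,0]-.515)<.05)&(abs(p[:,1])<.05)]; print('grip',cv2.minAreaRect((p[:,:2]*1000).astype(np.float32)),len(p))
    q=W[(abs(W[...,0]-.45)<.03)&(abs(W[...,1]-.12)<.05)][:,2]; print('table z',np.nanmedian(q))
c=snap('wrist','w0'); print('wrist cam pos',-c['R'].T@c['t'],'fwd',c['R'][2],'right',c['R'][0],c['intrinsics'][0,0])
E
```

```text
top0 base ((548.2987060546875, 275.0532531738281), (90.08230590820312, 123.80681610107422), 1.9837384223937988)
[[501.1000061035156, 335.3999938964844], [505.3999938964844, 211.60000610351562], [595.5, 214.6999969482422], [591.2000122070312, 338.5]]
grip ((515.2048950195312, 0.09209251403808594), (32.64000701904297, 13.877744674682617), 86.70515441894531) 114
table z 0.0010878563634832525
scene0 base ((552.0402221679688, 283.1531066894531), (90.42801666259766, 124.04942321777344), 2.2034385204315186)
[[504.5, 343.3999938964844], [509.20001220703125, 219.39999389648438], [599.5999755859375, 222.89999389648438], [594.7999877929688, 346.8999938964844]]
grip ((515.210693359375, 2.1530532836914062), (17.190046310424805, 34.65007019042969), 3.0101919174194336) 102
table z 7.255577558476754e-05
wrist cam pos [0.13538552 0.58977227 0.38325735] fwd [ 0.28081914 -0.10758675 -0.95371154] right [ 3.55385836e-01  9.34719351e-01 -8.01364235e-04] 352.8886839981057
```

```bash
python3 -m creep '[[[0,-1.8,0,-4.6,0,0,0],[0,-1.8,0,-4.6,0,0,0],[0,-1.8,0,-4.6,0,0,0],[0,-1.8,0,-4.6,0,0,0],[0,-1.8,0,-4.6,0,0,0],[0,-1.8,0,-4.6,0,0,0],[0,-1.8,0,-4.6,0,0,0],[0,-1.8,0,-4.6,0,0,0]]]' 40
python3 -m creep '[[[0,0,0,0,0,8.4,0],[0,0,0,0,0,8.4,0],[0,0,0,0,0,8.4,0],[0,0,0,0,0,8.4,0],[0,0,0,0,0,8.4,0],[0,0,0,0,0,8.4,0],[0,0,0,0,0,8.4,0],[0,0,0,0,0,8.4,0]]]'
python3 -c "
from h import *
delta([.548,.275,.23],2)"
```

```text
t: 0.95
tool_pos: [0.5069, 0.2929, 0.2256]
orientation: [-1.355, -0.942, 0.95]
force: [-0.1, 0.4, 0.3]
opening: 0.0934
t: 1.75
tool_pos: [0.5113, 0.284, 0.2215]
orientation: [-1.577, -0.005, 0.02]
force: [0.7, -0.5, 0.1]
opening: 0.0927
t 1.75 pos [0.5113 0.284  0.2215] open 0.0927 F [ 0.7 -0.5  0.1] yaw 0.9
shift cm now-axes [ 3.65 -0.88 -0.96] final-axes [ 3.64 -0.85 -1.03] turn [ 0.36 -1.1  -0.54]
```

```bash
python3 - <<'E'
from h import *
c=snap('wrist','w1'); W=world(c)
print(proj(c,[.545,.261,.058]),proj(c,[.543,.305,.048]))
a=np.radians(2);R2=np.array([[np.cos(a),-np.sin(a)],[np.sin(a),np.cos(a)]])
o=np.array([.5448,.2609]); pts=[[x,y] for x in(-.041,.049) for y in(-.048,.076)]
print('pred corners',proj(c,[[*(o+R2@p),.008] for p in pts]).round(1).tolist())
E
```

```text
[[361.12230536 210.9259026 ]] [[360.30151077 163.13891833]]
pred corners [[320.1, 237.4], [317.4, 125.5], [399.8, 236.3], [405.4, 124.2]]
```

View pics/w1.png

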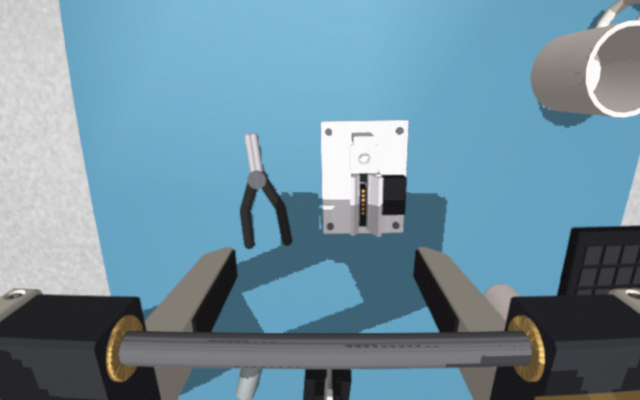

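```bash
python3 - <<'E'
from h import *
c=load('w1')
f=c['frame'][:,:,::-1]
cv2.imwrite('pics/w1c.png',cv2.resize(f[110:245,305:425],None,fx=4.4,fy=4.4,interpolation=cv2.INTER_CUBIC))
E
```

```text
(no output)
```

View pics/w1c.png

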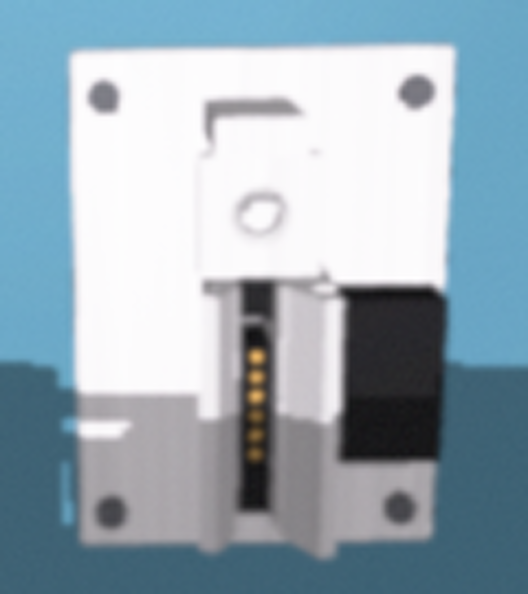

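```bash
python3 - <<'E'
from h import *
c=load('w1'); f=lambda p: np.array(p)/4.4+[304.6,109.6]
C=ray(c,f([[70,52],[455,46],[433,541],[80,545]]),.008)*1000; print(C[:,:2].round(1))
r=cv2.minAreaRect(C[:,:2].astype(np.float32)); print(r)
E=ray(c,f([[261,213]]),.048)*1000; print('eye wrist',E)
# jig frame fit: Procrustes corners
J=np.array([[-41,76],[49,76],[49,-48],[-41,-48.]])
m=cv2.estimateAffinePartial2D(J,C[:,:2])[0]; print('scale',np.hypot(m[0,0],m[1,0]),'yaw',np.degrees(np.arctan2(m[1,0],m[0,0])),'origin',m[:,2],'eye',m@[0,44,1])
# screwdriver-free check: eyelet in top view
t=load('top0'); print('eye top pix(crop 81,147)',ray(t,[[170+81*(800/697)/5-.4,155+147*(688/600)/5-.4]],.048)*1000)
E
```

```text
[[504.3 339.6]
 [593.5 342.8]
 [598.6 219.3]
 [508.5 216.4]]
((551.4489135742188, 279.5312194824219), (90.18814849853516, 123.62213897705078), 1.9591646194458008)
eye wrist [[546.15911815 309.93369487  48.        ]]Traceback (most recent call last):
  File "<stdin>", line 8, in <module>
cv2.error: OpenCV(4.12.0) /io/opencv/modules/calib3d/src/ptsetreg.cpp:1108: error: (-215:Assertion failed) count >= 0 && to.checkVector(2) == count in function 'estimateAffinePartial2D'
```

```bash
python3 -m creep '[[[0,0.1,0,-4.7,0.3,0.5,-0.5],[0,0.1,0,-4.7,0,0.5,0],[0,0.1,0,-4.7,0,0.5,0],[0,0.1,0,-4.7,0,0.5,0],[0,0.1,0,-4.7,0,0.5,0],[0,0.1,0,-4.7,0,0.5,0],[0,0,0,-1,0,0.5,0],[0,0,0,0,0,0.5,0]]]'
python3 - <<'E'
from h import *
delta([.516,.002,.106],-3.3)
c=snap('wrist','w2')
for P in([.516,.002,.132],[.519,.046,.026],[.519,.046,.070]): print(proj(c,P))
W=world(c); z=W[...,2]; m=(abs(z-.132)<.006)&(abs(W[...,0]-.515)<.04)&(abs(W[...,1])<.05)
v,u=np.nonzero(m); P=ray(c,np.c_[u,v],.132)[:,:2]*1000; print(len(P),cv2.minAreaRect(P.astype(np.float32)))
f=c['frame'][:,:,::-1]; x0,y0=int(u.mean())-80,int(v.mean())-100; print(x0,y0)
cv2.imwrite('pics/w2c.png',cv2.resize(f[max(y0,0):y0+150,x0:x0+160],None,fx=4,fy=4,interpolation=cv2.INTER_CUBIC))
E
```

```text
t: 2.6
tool_pos: [0.5127, -0.0167, 0.2193]
orientation: [-1.572, 0.033, -0.028]
force: [-0.3, 0.7, 0.8]
opening: 0.0928
t 2.6 pos [ 0.5127 -0.0167  0.2193] open 0.0928 F [-0.3  0.7  0.8] yaw -2.21
shift cm now-axes [ 0.29 11.33  1.9 ] final-axes [ 0.22 11.33  1.89] turn [ 0.09  1.09 -0.17]
[[328.33625827 189.40270596]]
[[329.18819561 116.39006455]]
[[329.64054972 119.63064151]]
934 ((515.6766357421875, 0.8134860992431641), (34.577056884765625, 14.110783576965332), 87.54132080078125)
247 90
```

View pics/w2c.png

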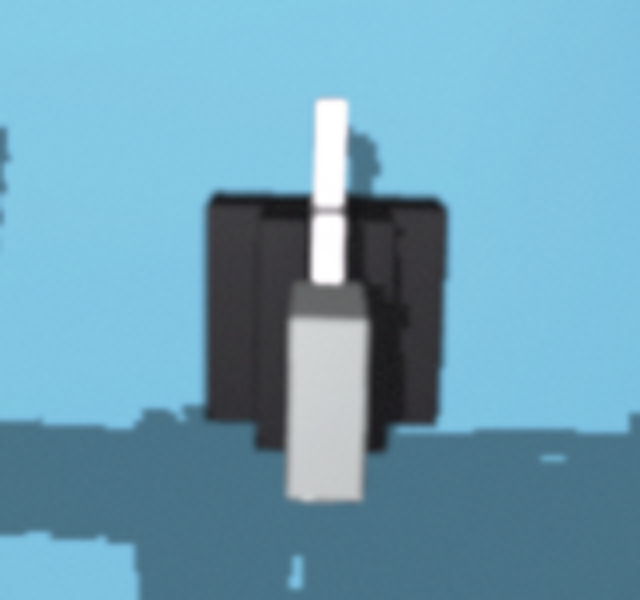

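```bash
python3 -m creep '[[[0,0.3,0,1.7,0,0.3,0],[0,0,3,0,0,0,0],[0,0,3,0,0,0,0],[0,0,3,0,0,0,0],[0,0,1.5,0,0,0,0],[0,0,0.5,0,0,0,0],[0,0,0,0,0,0,0],[0,0,0,0,0,0,0]]]'
python3 -c "
from h import *
delta([.5157,.001,.106],-2.5)"
```

```text
t: 3.45
tool_pos: [0.5177, 0.015, 0.1072]
orientation: [-1.568, 0.018, -0.018]
force: [0.1, -0.8, 0.4]
opening: 0.0931
t 3.45 pos [0.5177 0.015  0.1072] open 0.0931 F [ 0.1 -0.8  0.4] yaw -1.29
shift cm now-axes [-0.17  0.12 -1.4 ] final-axes [-0.14  0.12 -1.4 ] turn [-0.13  1.21 -0.02]
```

```bash
python3 -m creep '[[[0,-0.2,0.1,-1.4,0,1.2,0],[0,0,0,0,0,0,0],[0,0,0,0,0,0,0],[0,0,0,0,0,0,0],[0,0,0,0,0,0,0],[0,0,0,0,0,0,0],[0,0,0,0,0,0,0],[0,0,0,0,0,0,0]]]'
python3 -c "
from h import *
delta([.5157,.001,.106],-2.5)"
```

```text
t: 4.25
tool_pos: [0.5181, -0.0006, 0.1105]
orientation: [-1.569, 0.031, -0.041]
force: [0.4, -0.4, -0.6]
opening: 0.093
t 4.25 pos [ 0.5181 -0.0006  0.1105] open 0.093 F [ 0.4 -0.4 -0.6] yaw -2.61
shift cm now-axes [-0.25  0.45  0.15] final-axes [-0.25  0.45  0.15] turn [-0.11 -0.11  0.39]
```

```bash
python3 -m creep '[[[0,-0.2,0.45,0.1,0,0,0.3],[0,0,0.05,0,0,0,0],[0.9,0,0.05,0,0,0,0],[0.9,0,0.05,0,0,0,0],[0.9,0,0,0,0,0,0],[0.9,0,0,0,0,0,0],[0.9,0,0,0,0,0,0],[0.9,0,0,0,0,0,0]]]' 40
python3 -c "
from h import *
delta([.5157,.001,.106],-2.5)"
```

```text
t: 5.05
tool_pos: [0.5157, 0.0009, 0.1036]
orientation: [-1.569, 0.035, -0.036]
force: [0.5, -0.4, -0.4]
opening: 0.0495
t 5.05 pos [0.5157 0.0009 0.1036] open 0.0495 F [ 0.5 -0.4 -0.4] yaw -2.59
shift cm now-axes [-0.   -0.24  0.01] final-axes [-0.   -0.24  0.01] turn [-0.11 -0.09  0.01]
```

```bash
python3 -m creep '[[[1,0,-0.2,0,0,0,0],[1,0,0,0,0,0,0],[1,0,0,0,0,0,0],[1,0,0,0,0,0,0],[1,0,0,0,0,0,0],[1,0,0,0,0,0,0],[1,0,0,0,0,0,0],[1,0,0,0,0,0,0]]]' 40
python3 -c "
from h import *
delta([.5157,.001,.106],-2.5)"
```

```text
t: 5.85
tool_pos: [0.5159, 0.0008, 0.106]
orientation: [-1.569, 0.035, -0.036]
force: [0.7, -0.3, 0.8]
opening: 0.0135
t 5.85 pos [0.5159 0.0008 0.106 ] open 0.0135 F [ 0.7 -0.3  0.8] yaw -2.6
shift cm now-axes [-0.02  0.    0.02] final-axes [-0.02  0.    0.02] turn [-0.11 -0.1   0.05]
```

```bash
python3 -m creep '[[[1,0,-1,0,0,0,0],[1,0,-1.5,0,0,0,0],[1,0,-2,0,0,0,0],[1,0,-2,0,0,0,0],[1,0,-1.5,0,0,0,0],[1,0,-0.5,0,0,0,0],[1,0.3,0,1,0,0,0],[1,0.4,0,3,0,-0.6,0]]]' 40
python3 -m creep '[[[1,0.4,0,4,0,-0.6,0],[1,0.5,0,4,0,-0.6,0],[1,0.5,0,4,0,-0.6,0],[1,0.5,0,4,0,-0.6,0],[1,0.4,0,3,0,-0.6,0],[1,0.2,0,1,0,-0.6,0],[1,0,0,0,0,-0.4,0],[1,0,0,0,0,0,0]]]'
python3 -c "
from h import *
delta([.5479,.2654,.18],1.96)"
```

```text
t: 6.65
tool_pos: [0.5249, 0.0391, 0.2]
orientation: [-1.57, 0.028, -0.033]
force: [0.6, -0.3, -2.1]
opening: 0.0136
t: 7.45
tool_pos: [0.5499, 0.2525, 0.1936]
orientation: [-1.571, -0.024, 0.034]
force: [-0.2, -0.1, -1.5]
opening: 0.0136
t 7.45 pos [0.5499 0.2525 0.1936] open 0.0136 F [-0.2 -0.1 -1.5] yaw 2.09
shift cm now-axes [-0.14  1.36  1.3 ] final-axes [-0.16  1.36  1.3 ] turn [ 0.01  0.13 -0.36]
```

```bash
python3 -m creep '[[[1,-0.15,1.2,1.3,0,0,-0.3],[1,0,0,0,0,0,0],[1,0,0,0,0,0,0],[1,0,0,0,0,0,0],[1,0,0,0,0,0,0],[1,0,0,0,0,0,0],[1,0,0,0,0,0,0],[1,0,0,0,0,0,0]]]' 40
python3 - <<'E'
from h import *
delta([.5479,.2654,.18],1.96)
c=snap('wrist','w3'); s=snap('scene','s3')
st=readout.read_state(); R=Ro.from_rotvec(st['orientation']).as_matrix(); G=st['tool_pos']-R[:,1]*.008
tip=G+R@[0,.108,.044]; print('tip expected',tip)
for n,k in(('w',c),('s',s)): print(n,'tip px',proj(k,tip),'eye px',proj(k,[.5463,.3096,.048]))
p=proj(c,[.5463,.3096,.048])[0].astype(int); q=proj(s,[.5463,.3096,.048])[0].astype(int); print(p,q)
A=c['frame'][:,:,::-1][max(p[1]-80,0):,:][:110,p[0]-65:p[0]+65]; B=s['frame'][:,:,::-1][q[1]-80:q[1]+30,q[0]-65:q[0]+65]
print('offsets',p-[65,min(80,p[1])],q-[65,80])
cv2.imwrite('pics/c3.png',np.vstack([cv2.resize(i,(700,int(700*i.shape[0]/130)),interpolation=2)for i in(A,)])); cv2.imwrite('pics/c3b.png',cv2.resize(B,None,fx=5,fy=5,interpolation=2))
E
```

```text
t: 8.25
tool_pos: [0.5482, 0.2616, 0.1806]
orientation: [-1.572, -0.023, 0.024]
force: [0.1, -0.1, -0.9]
opening: 0.0138
t 8.25 pos [0.5482 0.2616 0.1806] open 0.0138 F [ 0.1 -0.1 -0.9] yaw 1.71
shift cm now-axes [-0.02  0.06  0.38] final-axes [-0.02  0.06  0.38] turn [ 0.08 -0.25 -0.05]
tip expected [0.54673251 0.30551862 0.08052505]
w tip px [[324.39715726 151.22488235]] eye px [[324.11039545 139.87255549]]
s tip px [[412.61276396 306.89207887]] eye px [[412.0436119  319.64622849]]
[324 139] [412 319]
offsets [259  59] [347 239]
```

View pics/c3.png

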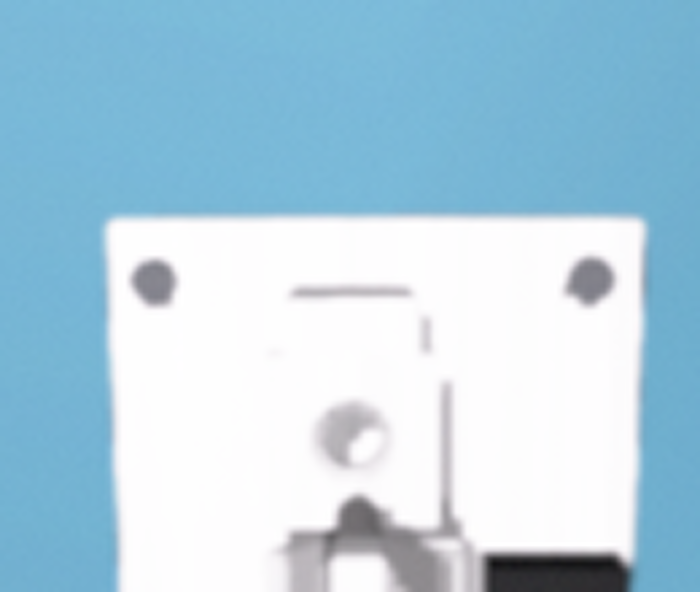

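View pics/c3b.png

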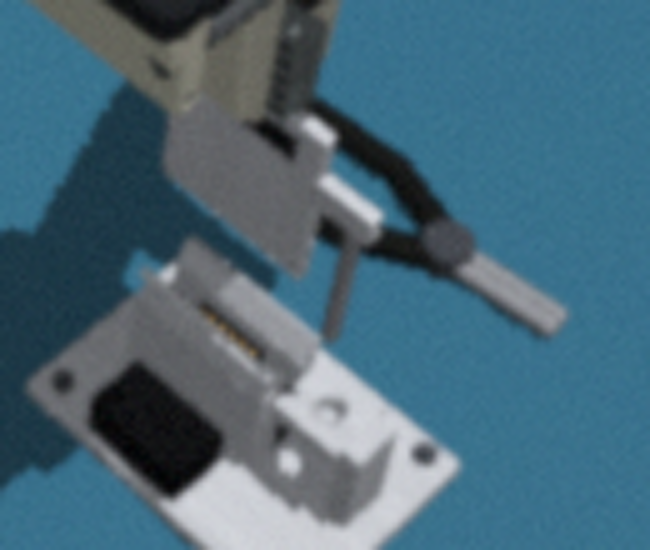

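```bash
python3 -m creep '[[[1,-0.05,1,0.45,0,0.2,0],[1,0,1,0,0,0,0],[1,0,0.5,0,0,0,0],[1,0,0.1,0,0,0,0],[1,0,0,0,0,0,0],[1,0,0,0,0,0,0],[1,0,0,0,0,0,0],[1,0,0,0,0,0,0]]]' 40
python3 -c "
from h import *
delta([.5475,.2664,.153],1.96)"
```

```text
t: 9.15
tool_pos: [0.5469, 0.2666, 0.1513]
orientation: [-1.573, -0.019, 0.023]
force: [0.7, -0.4, -1.6]
opening: 0.014
t 9.15 pos [0.5469 0.2666 0.1513] open 0.014 F [ 0.7 -0.4 -1.6] yaw 1.53
shift cm now-axes [ 0.06 -0.17 -0.02] final-axes [ 0.06 -0.17 -0.02] turn [ 0.11 -0.43 -0.14]
```

```bash
python3 - <<'E'
from h import *
c=snap('wrist','w4'); s=snap('scene','s4')
st=readout.read_state(); R=Ro.from_rotvec(st['orientation']).as_matrix(); G=st['tool_pos']-R[:,1]*.008
tip=G+R@[0,.108,.044]; print('tip expected',tip)
for n,k in(('w',c),('s',s)): print(n,'tip px',proj(k,tip),'eye px',proj(k,[.5463,.3096,.048]))
I=[]
for k in(c,s):
    p=proj(k,[.5463,.3096,.048])[0].astype(int); print('off',p-[20,25])
    I.append(cv2.resize(k['frame'][:,:,::-1][p[1]-25:p[1]+25,p[0]-20:p[0]+20],None,fx=10,fy=10,interpolation=2))
cv2.imwrite('pics/c4.png',np.hstack(I))
E
```

```text
tip expected [0.54546881 0.31040104 0.05126831]
w tip px [[324.48226426 151.28621714]] eye px [[325.60254396 151.70562642]]
s tip px [[413.00730329 318.59176698]] eye px [[412.0436119  319.64622849]]
off [305 126]
off [392 294]
```

View pics/c4.png

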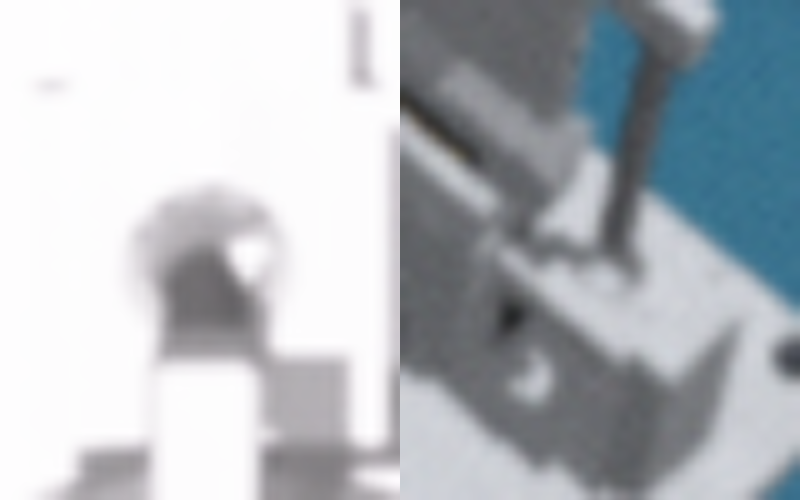

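```bash
python3 -m creep '[[[1,0.05,0.4,0,0,-0.3,0],[1,0,0.4,0,0,0,0],[1,0,0.4,0,0,0,0],[1,0,0.3,0,0,0,0],[1,0,0.1,0,0,0,0],[1,0,0,0,0,0,0],[1,0,0,0,0,0,0],[1,0,0,0,0,0,0]]]' 40
python3 -c "
from h import *
delta([.5475,.2664,.135],1.96)"
```

```text
t: 10.05
tool_pos: [0.5473, 0.2665, 0.1338]
orientation: [-1.573, -0.023, 0.027]
force: [0.0, -0.5, -1.0]
opening: 0.0137
t 10.05 pos [0.5473 0.2665 0.1338] open 0.0137 F [ 0.  -0.5 -1. ] yaw 1.85
shift cm now-axes [ 0.02 -0.12 -0.01] final-axes [ 0.02 -0.12 -0.01] turn [ 0.11 -0.11 -0.14]
```

```bash
python3 -m creep '[[[1,0,0.3,0,0,0,0],[1,0,0.3,0,0,0,0],[1,0,0.3,0,0,0,0],[1,0,0.1,0,0,0,0],[1,0,0,0,0,0,0],[1,0,0,0,0,0,0],[1,0,0,0,0,0,0],[1,0,0,0,0,0,0]]]' 40
python3 -c "
from h import *
delta([.5475,.2664,.114],1.96)"
```

```text
t: 10.85
tool_pos: [0.5475, 0.2666, 0.1232]
orientation: [-1.572, -0.024, 0.027]
force: [0.0, 0.0, -0.6]
opening: 0.0138
t 10.85 pos [0.5475 0.2666 0.1232] open 0.0138 F [ 0.   0.  -0.6] yaw 1.85
shift cm now-axes [ 0.    0.92 -0.01] final-axes [ 0.    0.92 -0.02] turn [ 0.1  -0.11 -0.11]
```

```bash
python3 -m creep '[[[1,0,0.3,0,0,0,0],[1,0,0.3,0,0,0,0],[1,0,0.2,0,0,0,0],[1,0,0.2,0,0,0,0],[1,0,0.1,0,0,0,0],[1,0,0.1,0,0,0,0],[1,0,0.05,0,0,0,0],[1,0,0.05,0,0,0,0]]]' 50
python3 -c "
from h import *
delta([.5475,.2664,.114],1.96)"
```

```text
t: 11.65
tool_pos: [0.5484, 0.2669, 0.1148]
orientation: [-1.572, -0.026, 0.025]
force: [-3.5, -1.0, 7.0]
opening: 0.0139
t 11.65 pos [0.5484 0.2669 0.1148] open 0.0139 F [-3.5 -1.   7. ] yaw 1.86
shift cm now-axes [-0.09  0.08 -0.05] final-axes [-0.09  0.08 -0.05] turn [ 0.05 -0.1   0.04]
```

```bash
python3 -m creep '[[[1,-0.05,0.15,0,0,0,0],[1,-0.05,0.15,0,0,0,0],[1,0,0.15,0,0,0,0],[1,0,0.15,0,0,0,0],[1,0,0.15,0,0,0,0],[1,0,0.15,0,0,0,0],[1,0,0.15,0,0,0,0],[1,0,0.15,0,0,0,0]]]' 50
python3 -c "
from h import *
delta([.5475,.2664,.114],1.96)"
```

```text
t: 12.45
tool_pos: [0.5486, 0.267, 0.1141]
orientation: [-1.571, -0.03, 0.022]
force: [-6.8, -2.6, 12.0]
opening: 0.0138
t 12.45 pos [0.5486 0.267  0.1141] open 0.0138 F [-6.8 -2.6 12. ] yaw 1.89
shift cm now-axes [-0.12  0.01 -0.06] final-axes [-0.12  0.01 -0.06] turn [ 0.03 -0.07  0.28]
```

```bash
python3 -m creep '[[[1,-0.1,0.2,0,0,0,0],[1,-0.1,0.2,0,0,0,0],[1,-0.1,0.2,0,0,0,0],[1,-0.05,0.2,0,0,0,0],[1,-0.05,0.2,0,0,0,0],[1,-0.05,0.2,0,0,0,0],[1,-0.05,0.2,0,0,0,0],[1,-0.05,0.2,0,0,0,0]]]' 50
python3 - <<'E'
from h import *
delta([.5475,.2664,.114],1.96)
c=snap('wrist','w5'); s=snap('scene','s5'); 
p=proj(s,[.5463,.29,.07])[0].astype(int); print(p)
a=cv2.resize(s['frame'][:,:,::-1][p[1]-55:p[1]+45,p[0]-60:p[0]+50],None,fx=5,fy=5,interpolation=2)
cv2.imwrite('pics/c5.png',a)
E
```

```text
t: 13.25
tool_pos: [0.5477, 0.267, 0.114]
orientation: [-1.57, -0.039, 0.013]
force: [-7.1, -3.3, 14.6]
opening: 0.014
t 13.25 pos [0.5477 0.267  0.114 ] open 0.014 F [-7.1 -3.3 14.6] yaw 1.91
shift cm now-axes [-0.02  0.   -0.06] final-axes [-0.02  0.   -0.06] turn [-0.03 -0.05  0.95]
[404 304]
```

View pics/c5.png

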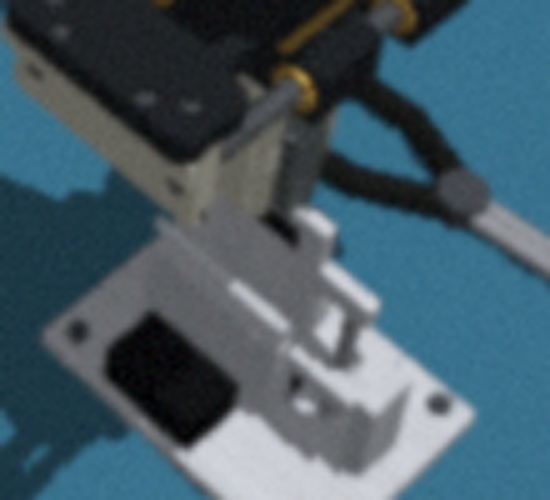

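```bash
python3 -m creep '[[[1,0,0.15,0,0,0,0.5],[1,0,0.2,0,0,0,0.5],[1,0,0.2,0,0,0,0.3],[1,0,0.2,0,0,0,0.2],[1,0,0.2,0,0,0,0.1],[1,0,0.2,0,0,0,0],[1,0,0.2,0,0,0,0],[1,0,0.2,0,0,0,0]]]' 50
python3 - <<'E'
from h import *
delta([.5475,.2664,.114],1.96)
for n in('wrist','scene'):
    c=snap(n,n+'6'); W=world(c); a=np.radians(1.96)
    L=(W-[.5479,.2654,0])@np.array([[np.cos(a),-np.sin(a),0],[np.sin(a),np.cos(a),0],[0,0,1]])
    # arm top (expect z .086 home) in jig frame: |x|<3mm, y 34..46
    m=(abs(L[...,0])<.004)&(L[...,1]>.033)&(L[...,1]<.048)&(L[...,2]>.065)&(L[...,2]<.1)
    print(n,m.sum(),np.percentile(L[m][:,2],[10,50,90]).round(4) if m.any() else '', L[m].mean(0).round(4))
    # control: eyelet-plate top, expect .048
    m=(abs(L[...,0])<.011)&(L[...,1]>.036)&(L[...,1]<.056)&(abs(L[...,2]-.048)<.008)
    print('plate',m.sum(),np.median(L[m][:,2]).round(4))
E
```

```text
t: 14.15
tool_pos: [0.5496, 0.267, 0.1141]
orientation: [-1.57, -0.022, 0.032]
force: [-8.3, -2.5, 15.6]
opening: 0.0135
t 14.15 pos [0.5496 0.267  0.1141] open 0.0135 F [-8.3 -2.5 15.6] yaw 1.97
shift cm now-axes [-0.21  0.01 -0.05] final-axes [-0.21  0.01 -0.05] turn [-0.05  0.01 -0.37]
wrist 272 [0.0845 0.0853 0.0862] [0.0011 0.0406 0.0853]
plate 880 0.0473
scene 48 [0.0684 0.0841 0.0857] [0.002  0.0415 0.08  ]
plate 120 0.0475
```

```bash
python3 -m creep '[[[1,-0.1,0.2,0,0,0,0],[1,-0.1,0.2,0,0,0,0],[1,-0.05,0.2,0,0,0,0],[1,0,0.2,0,0,0,0],[1,0,0.2,0,0,0,0],[1,0,0.2,0,0,0,0],[1,0,0.2,0,0,0,0],[1,0,0.2,0,0,0,0]]]' 50
python3 - <<'E'
from h import *
delta([.5475,.2664,.114],1.96)
c=snap('top','top6'); W=world(c); p=W[(abs(W[...,2]-.132)<.007)]; p=p[(abs(p[:,0]-.512)<.05)&(abs(p[:,1]+.224)<.05)]
print('plain grip',cv2.minAreaRect((p[:,:2]*1000).astype(np.float32)))
delta([.5475,.2664,.114],1.96)
print(robot.close_job())
E
```

```text
t: 15.05
tool_pos: [0.5491, 0.2669, 0.114]
orientation: [-1.569, -0.028, 0.028]
force: [-7.5, -3.4, 15.9]
opening: 0.0139
t 15.05 pos [0.5491 0.2669 0.114 ] open 0.0139 F [-7.5 -3.4 15.9] yaw 2.03
shift cm now-axes [-0.17  0.   -0.05] final-axes [-0.17  0.   -0.05] turn [-0.07  0.07  0.02]
plain grip ((512.1823120117188, -223.73843383789062), (14.270027160644531, 34.53459548950195), 7.640867233276367)
t 15.1 pos [0.5491 0.2669 0.114 ] open 0.0139 F [-7.8 -3.5 16.3] yaw 2.03
shift cm now-axes [-0.16  0.   -0.05] final-axes [-0.16  0.   -0.05] turn [-0.07  0.07  0.02]
the job is handed in; nothing more can be done
None
```

The rod module is out of its stand, with its rod through the eyelet and the plate pressed down behind the lip. I handed the job in at t = 15.1 s with the fingers still gripping it at the 50 N setting and pushing down. No verdict was reported.

**Home on the seats:** the TCP is at z = 0.1140 m, as the fully-home height needs. It stayed at 0.114 m while the upward force rose from 12 to 16 N. In the wrist camera's depth image the top of the rod's arm is 38.0 mm above the eyelet plate, exactly the nominal value.

**Alignment:** the jaws' yaw is 2.0°, against 1.96° measured for the jig, and the last readout showed the tool within about 0.1° of upright.

**Plain module:** its grip is at (0.512, -0.224) m, unmoved to within 1 mm.

**Checks that disagreed:**
- The top, scene and wrist cameras placed the jig up to about 8 mm apart. I used the wrist view and confirmed the rod over the eyelet close up before lowering it.
- A sideways force of about 8 N in x remained at the end, probably the module leaning on the back rail. The tool stood about 1.2 mm in x and 1.5 mm in y from my estimate of the seat, inside the 6 mm limit. Moving the tool back did not remove the force.

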